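Fire the electroporator with its pulse button pair

TASK

Give the cuvette its pulse on the electroporator: with the fingertips gently push the cuvette slide fully home in the shock chamber beside the instrument, then press the two large round pulse buttons on the sloping panel fully down together, one fingertip on each, and hold both down for three seconds without a break before letting them come up. Press no pulse button before the slide is home and never one of them alone, keep off the two small square keys, grip and lift nothing, and leave the loose things around the instrument where they are.

Things in the scene. Friction and masses are not known exactly. Their poses are not given: they have to be found in the camera images.
- pulser: pulse generator, fixed white case 270 deep (x) x 210 wide (y) x 88 mm high. Origin: centre of its underside; x from its front (robot side) to its back, y to its left, z up. The front 160 mm of its top is a panel sloping up 15 degrees from 45 mm high; behind it the top is level. Front to back the panel has the two pulse buttons (96 mm in front of the origin), two small square keys and a display.
- pulse_left_top (a point): centre of the top of the left (+y) pulse button, about 71 mm above the bench: large round white cap, 26 mm across, standing 10 mm above a round black bezel 37 mm across. Moves with the cap. z axis: the panel's outward normal (up, leaning 15 degrees to the front); x up the slope; y from the right pulse button to the left one. The two buttons are 60 mm apart, centre to centre, and level.
- pulse_right_top (a point): the same point, with the same axes, on the right (-y) pulse button, which is alike.
- pulse_left (a joint): how far the left pulse button is pressed along the panel's normal: 0 up, 0.006 m fully down. A spring button: starts to move at 1.5 N, fully down takes 5 N, comes up by itself.
- pulse_right (a joint): the same for the right pulse button.
- key_up (a joint): the left one of two small black square setting keys (13 x 15 mm, tops 6 mm above the panel, centres 32 mm apart, 48 mm farther up the slope than the pulse buttons and midway between them): 0 up, 0.003 m pressed. To be left alone.
- key_down (a joint): the right one of the two small setting keys, alike; to be left alone.
- chamber: shock chamber, fixed white block docked against the left or the right side of the pulse generator and turned as it is; base plate 170 (x) x 78 x 12 mm, origin at the centre of its underside, x from front (robot side) to back, z up. On its back part two side blocks and a back wall, 75 mm high, form a slot open to the front, with brass contacts; the slide runs into it.
- slide_plate (a point): centre of the front face of the slide's upright thumb plate, 42 mm above the bench: grey, 36 mm wide, 8 mm thick, reaching from 12 to 62 mm above the bench, with clear air in front. Moves with the slide. x axis: the direction in which the slide is pushed home (level, away from the front); y left, z up. Behind the plate the slide carries a capped cuvette (top 77 mm above the bench).
- slide (a joint): travel of the cuvette slide: 0 fully out, 0.040 m fully home against its stop. It starts 0 to 0.014 m in, stays where it is left and takes about 3 N to push.
- cuvette_a: spare capped cuvette, 12.5 mm square, 55 mm tall, standing loose in a white 130 x 70 x 34 mm rack at the other side of the pulse generator. Origin: centre of its underside.
- cuvette_b: another such spare cuvette in the same rack.
- timer: white bench timer, 62 x 62 x 14 mm, lying loose on the level back part of the pulse generator's top. Origin: centre of its underside.
- pipette: hand pipette, about 230 mm long and 30 mm high, lying loose across the bench in front of the pulse generator. Origin: under the middle of its handle; x along it towards its tip.
- cold_pack: blue cold pack, 185 x 115 x 30 mm, loose on the bench to the left of the instrument. Origin: centre of its underside.
- well_plate: clear six-well plate, 127 x 85 x 20 mm, loose on the cold pack. Origin: centre of its underside.
- tube_rack: orange microtube rack, 200 x 70 x 52 mm with tubes, loose on the bench to the right of the instrument. Origin: centre of its underside.

How it is judged:
By the outcome, as a careful person would: the job done as asked, in the order asked, and still so for the second after the job is handed in, with the robot touching nothing.
It also fails if it takes over 54 s, if anything falls off the work surface, if the arm or the gripper's body presses on something with over 40 N, if the wrist force passes 120 N, or if a joint passes its speed limit or range.

ROBOT

A 7-joint arm with a two-finger parallel gripper is mounted at the origin on the work surface. World frame = base frame: x ahead of the robot, y to its left, z up, the work surface at z = 0. Lengths are in m, angles in rad, forces in N, time in s.
With the tool pointing down it reaches from about 0.425 to 0.875 m from the base axis. Payload 8.4 kg.
Tool frame: the origin (TCP) lies between the finger pads; the fingertips stand 11 mm ahead of it and the grasp point (between the pads) lies 8 mm behind it; z points along the fingers, y is the line along which they close (so a half turn about z gives the same grasp; the last joint's range is limited). The gripper opens to 85 mm and grips with 20 to 120 N. Pads are 22 mm wide; open, the fingers measure 114 mm over their backs; the gripper's body (76 mm by 85 mm) begins 54 mm behind the grasp point. The pads swing forward as they close: fully open they stand 13 mm farther back than shut.
Start: joints at [-1.237, 0.333, 0.04, 1.465, -0.013, 1.343, -0.059], TCP at [0.273, 0.59, 0.218] pointing down, gripper open.
Joint ranges: [-2.58, 2.58], [-0.38, 2.09], [-1.3, 1.39], [0.25, 2.4], [-1.5, 4.64], [0.08, 2.09], [-2.65, 2.65]. Speed limits (rad/s): [2.22, 2.22, 2.79, 2.79, 3.14, 3.14, 3.14].

INTERFACE

Orientations are given as [roll, pitch, yaw] about the fixed x, y, z axes, in that order (R = Rz(yaw) Ry(pitch) Rx(roll)).
In Python, from cell import arm gives the robot as it stands.
- The arm moves only by the tool carry_out, never from a script. Its arguments are lists of equal length, an entry for each row: "offset": the shift along the world's x, y, z in mm, a list of three; "turn": the turn about the world's z in degrees; "gripper": the closure, from -1 (fully open) to 1 (shut). A call has exactly 8 rows; each row is the pose to reach, as a shift and turn from the pose commanded when the call began; what a row does not reach only later rows make up. A row lasts 1/8 s, in which the tool goes at most 62.5 mm and 10.7 degrees, less where a joint would pass 70% of its speed; a pose out of reach is approached as far as the arm can. A call with a gripper value outside its range is refused whole. The fingers move at their own pace and stop on an object; the grip force is fixed at half the most. Time passes only in rows, so rows that repeat a pose let the fingers close, or fill a call up. It gives the time, the measured TCP pose, the force, the opening and the grip force at its end, in the units of the state.
- arm.sense(): the state, without advancing time (a new reading comes with each control period).
- arm.grab_frame(name): name is "side" or "top" or "wrist"; returns the picture (420x560x3 uint8, blue, green, red); there is no depth.
- arm.get_calibration(name): a dict with "fovy" (degrees; the focal length in pixels is half the picture's height over the tangent of half this angle, whatever the lens; pixels are square), "cx", "cy" (the principal point, pixels), "eye" and "orientation" of the camera in the world. Camera axes: x right, y up, looking along -z (the intrinsics and any distortion apply to the point x, -y, -z); pixel columns grow to the right and rows downward; lengths in m; the calibration is good to about 2 mm. A picture is of the moment at which its call begins: read the wrist's pose just before it. get_calibration takes no time and is no camera call; for the wrist camera it gives the pose at the moment of the call.
- arm.hand_in(): hands the job in; it is judged then, once.
The state is a dict: "clock": time; "q": joint angles; "qd": joint speeds; "tau": joint torques, N m; "eef_pos": TCP position; "eef_rot": TCP orientation; "ft_force": force on the tool from outside, world axes, zero at the start; "moment": the same for the moment, N m; "grip_width": opening from 0.0 (shut) to 1.0 (fully open); "gripper_force": force on a finger pad.
Only numpy, scipy, OpenCV 4.12 (cv2) and the standard library are available. Lean on these libraries where they do the work, as an engineer would, in place of code of your own. Each camera call takes 0.05 s, during which the arm holds its last target. There are 200 camera calls.

## Working session

There is one attempt and no reset: what is moved stays moved. The work goes in short steps, Python scripts to look and compute and a tool call to move; the robot and the scene stay as the last step left them, time stands still between calls to the robot, and variables do not carry over. Pictures are saved under pics/ and viewed, at most 10 in all, crops included, and the job is handed in when it is done.

Besides the shell and the picture viewer there is one more tool, called after ">>>" as name(argument=value, ...), one argument or row to a line, values as JSON. carry_out: Moves the arm, as the interface text tells. Its arguments: {"type":"object","properties":{"offset":{"type":"array","items":{"type":"array","items":{"type":"number"}}},"turn":{"type":"array","items":{"type":"number"}},"gripper":{"type":"array","items":{"type":"number"}}},"required":["offset","turn","gripper"]}

```bash
mkdir -p pics; ls
python3 - <<'E'
from cell import arm
import cv2,numpy as np
for n in("side","top","wrist"):
    c=arm.get_calibration(n);print(n,c)
    cv2.imwrite(f"pics/{n}0.png",arm.grab_frame(n))
s=arm.sense();print(s['clock'],s['eef_pos'],s['eef_rot'],s['grip_width'])
E
```

```text
pics
side {'fovy': 51.997441591575765, 'cx': 284.95631816994205, 'cy': 203.01612143526503, 'eye': array([-0.04299184, -0.55114595,  0.8130768 ]), 'orientation': array([ 0.87033231, -0.01493577, -0.82968228])}
top {'fovy': 49.8689926448892, 'cx': 274.5111294519286, 'cy': 212.98552353648824, 'eye': array([0.52216615, 0.04928214, 1.03731604]), 'orientation': array([ 0.07790985, -0.02942413, -1.5989458 ])}
wrist {'fovy': 63.60628273389306, 'cx': 278.79762580248024, 'cy': 206.41879523837224, 'eye': array([0.2120906 , 0.61759518, 0.37273896]), 'orientation': array([-0.26117699,  0.00137724,  1.13928031])}
0.15 [0.27251304 0.58970696 0.21689932] [-3.14030474e+00  9.02986872e-05  2.70873857e+00] 1.0040460864060472
```

View pics/side0.png

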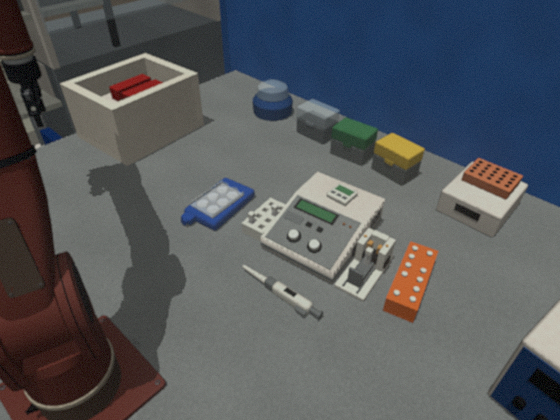

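View pics/top0.png

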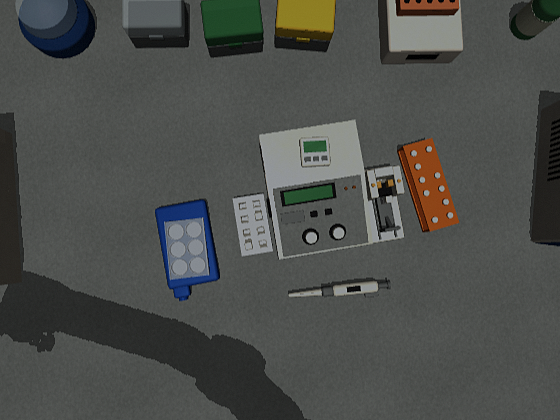

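The chamber is on the right of the pulser. In the top view the buttons are near (311,237) and (338,232), and the slide is near (385,215). I'll zoom both views for measuring.

Run:
```python
import cv2,numpy as np
a=cv2.imread("pics/top0.png")[155:255,285:415];b=cv2.imread("pics/side0.png")[215:305,270:400]
f=lambda i:cv2.resize(i,None,fx=6,fy=6,interpolation=cv2.INTER_CUBIC)
cv2.imwrite("pics/topz.png",f(a));cv2.imwrite("pics/sidez.png",f(b))
```

```text
(no output)
```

View pics/topz.png

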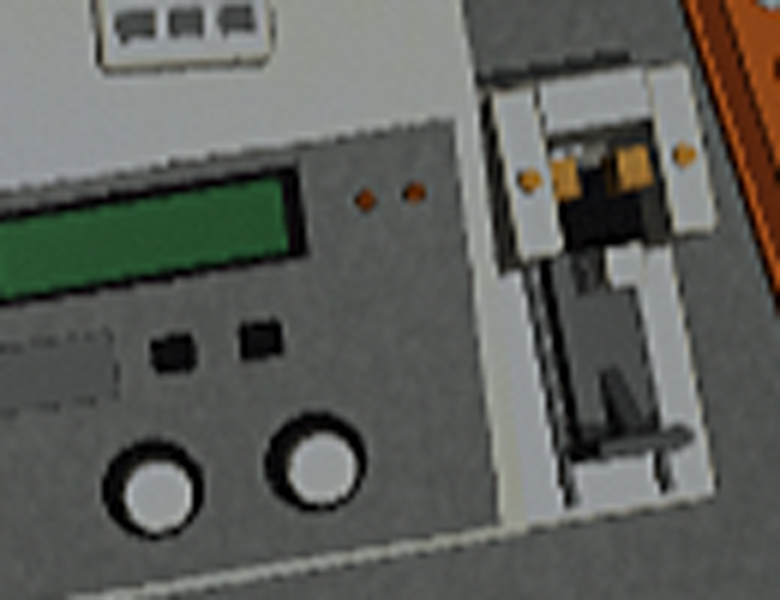

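View pics/sidez.png

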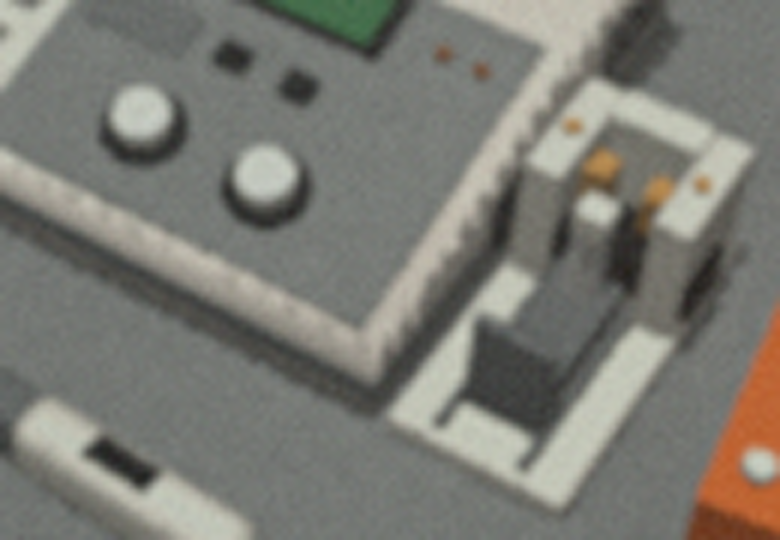

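The top zoom shows the left cap at (158,497), the right cap at (322,470), and the plate's top edge from (580,450) to (690,436). The side zoom shows the caps at (142,112) and (266,175), and the plate's top edge from (480,325) to (556,366).

```bash
cat > h.py <<'E'
import numpy as np
from scipy.spatial.transform import Rotation as Ro
def ray(c,u,v):
    f=210/np.tan(np.radians(c['fovy'])/2)
    d=Ro.from_euler('xyz',c['orientation']).as_matrix()@[(u-c['cx'])/f,-(v-c['cy'])/f,-1]
    return np.array(c['eye']),d/np.linalg.norm(d)
def tri(rs):
    A=sum(np.eye(3)-np.outer(d,d) for e,d in rs);b=sum((np.eye(3)-np.outer(d,d))@e for e,d in rs)
    p=np.linalg.solve(A,b);return p,[round(1e3*np.linalg.norm((np.eye(3)-np.outer(d,d))@(p-e)),1) for e,d in rs]
def plane(r,z): e,d=r;return e+d*(z-e[2])/d[2]
E
python3 - <<'E'
from cell import arm
from h import *
T,S=arm.get_calibration('top'),arm.get_calibration('side')
np.set_printoptions(precision=4,suppress=True)
P={'L':((158,497),(142,112),.071),'R':((322,470),(266,175),.071),'plTL':((580,450),(480,325),.062),'plTR':((690,436),(556,366),.062),
'baseFL':((510,530),(388,412),.012),'baseFR':((715,492),(563,508),.012),'blkL':((492,95),(592,80),.075),'blkR':((688,68),(750,152),.075)}
for k,(t,s,z) in P.items():
    a=ray(T,285+t[0]/6,155+t[1]/6);b=ray(S,270+s[0]/6,215+s[1]/6)
    print(k,*tri([a,b]),plane(a,z),plane(b,z))
E
```

```text
L [ 0.5419 -0.0592  0.0707] [np.float64(0.7), np.float64(0.7)] [ 0.5414 -0.0587  0.071 ] [ 0.5421 -0.0598  0.071 ]
R [ 0.5499 -0.1186  0.0694] [np.float64(0.7), np.float64(0.7)] [ 0.5494 -0.1179  0.071 ] [ 0.5493 -0.12    0.071 ]
plTL [ 0.5567 -0.2189  0.0513] [np.float64(3.0), np.float64(3.0)] [ 0.5544 -0.2137  0.062 ] [ 0.5508 -0.2254  0.062 ]
plTR [ 0.5586 -0.256   0.0561] [np.float64(0.0), np.float64(0.0)] [ 0.5584 -0.2541  0.062 ] [ 0.5539 -0.2583  0.062 ]
baseFL [ 0.5281 -0.2013  0.01  ] [np.float64(2.5), np.float64(2.5)] [ 0.5264 -0.1989  0.012 ] [ 0.5286 -0.2038  0.012 ]
baseFR [ 0.539  -0.2796  0.009 ] [np.float64(0.5), np.float64(0.5)] [ 0.5386 -0.2782  0.012 ] [ 0.5373 -0.2809  0.012 ]
blkL [ 0.6835 -0.1849  0.073 ] [np.float64(0.4), np.float64(0.4)] [ 0.6829 -0.1841  0.075 ] [ 0.6819 -0.1861  0.075 ]
blkR [ 0.6913 -0.2563  0.0742] [np.float64(0.0), np.float64(0.0)] [ 0.6911 -0.256   0.075 ] [ 0.6904 -0.2566  0.075 ]
```

>>> carry_out(
  offset=[
    [29, -49, 0],
    [58, -98, 0],
    [87, -147, 0],
    [115, -195, 0],
    [144, -244, 0],
    [173, -293, 0],
    [202, -342, 0],
    [230, -390, 0],
  ],
  turn=[4, 8, 12, 16, 20, 24, 28, 32.3],
  gripper=[1, 1, 1, 1, 1, 1, 1, 1],
)

```text
clock: 1.15
eef_pos: [0.5032, 0.1982, 0.2176]
eef_rot: [3.141, 0.0, -3.008]
ft_force: [0.6, 0.7, 0.1]
grip_width: 0.0
gripper_force: 0.0
```

>>> carry_out(
  offset=[
    [0, -56, 0],
    [0, -112, 0],
    [0, -168, 0],
    [0, -224, 0],
    [0, -280, 0],
    [0, -336, 0],
    [0, -392, 0],
    [5, -445, 0],
  ],
  turn=[0, 0, 0, 0, 0, 0, 0, 0],
  gripper=[1, 1, 1, 1, 1, 1, 1, 1],
)

```text
clock: 2.15
eef_pos: [0.5072, -0.2468, 0.2178]
eef_rot: [3.141, 0.001, -3.011]
ft_force: [0.6, 0.6, -0.5]
grip_width: 0.006
gripper_force: 0.0
```

Run:
```python
from cell import arm
import cv2,pickle
c=arm.get_calibration('wrist');pickle.dump(c,open('w1.pkl','wb'))
i=arm.grab_frame('wrist');cv2.imwrite('pics/w1.png',i)
cv2.imwrite('pics/w1z.png',cv2.resize(i,(800,600),interpolation=cv2.INTER_CUBIC))
```

```text
(no output)
```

View pics/w1z.png

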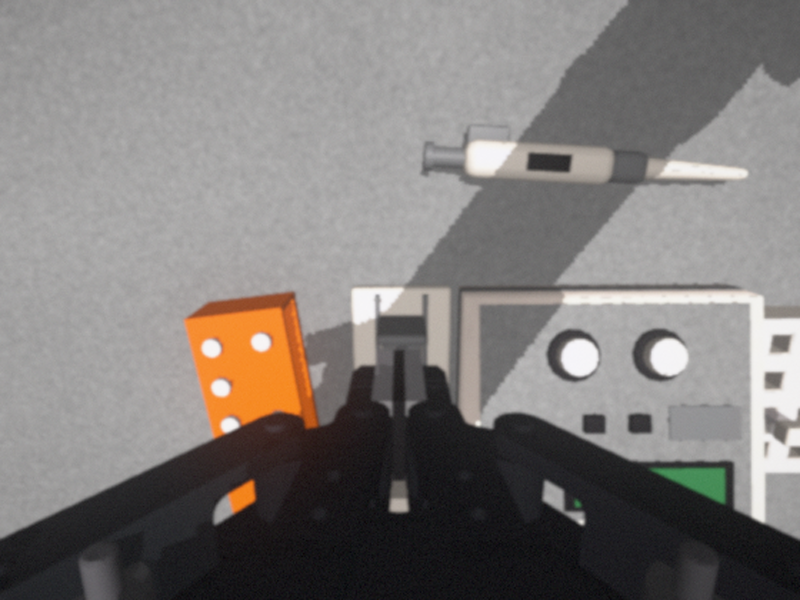

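The wrist view shows the tool square to the instrument. The caps are at (578,357) and (668,356). The plate's top front edge runs (377,336)–(427,336), and the base front edge runs (352,288)–(450,288).

Run:
```python
from cell import arm
from h import *
import pickle
W=pickle.load(open('w1.pkl','rb'));T,S=arm.get_calibration('top'),arm.get_calibration('side')
np.set_printoptions(precision=4,suppress=True)
w=lambda u,v:ray(W,u*.7,v*.7)
t=lambda u,v:ray(T,285+u/6,155+v/6);s=lambda u,v:ray(S,270+u/6,215+v/6)
print(tri([w(668,356),t(158,497),s(142,112)]),plane(w(668,356),.071))
print(tri([w(578,357),t(322,470),s(266,175)]),plane(w(578,357),.071))
for u,v,z in((377,336,.062),(427,336,.062),(377,317,.012),(352,288,.012),(450,288,.012)):print(plane(w(u,v),z))
```

```text
(array([ 0.5412, -0.0592,  0.0707]), [np.float64(1.2), np.float64(0.5), np.float64(1.2)]) [ 0.5398 -0.0594  0.071 ]
(array([ 0.5496, -0.1186,  0.0695]), [np.float64(0.6), np.float64(0.4), np.float64(1.0)]) [ 0.5484 -0.119   0.071 ]
[ 0.5546 -0.2545  0.062 ]
[ 0.5501 -0.2206  0.062 ]
[ 0.5572 -0.2563  0.012 ]
[ 0.5364 -0.2782  0.012 ]
[ 0.5265 -0.2033  0.012 ]
```

>>> carry_out(
  offset=[
    [6, 3, -45],
    [6, 3, -90],
    [6, 3, -135],
    [6, 3, -172],
    [6, 3, -172],
    [13, 4, -172],
    [20, 5, -172],
    [25, 5.5, -172],
  ],
  turn=[0, 0, 0, 0, 0, 0, 0, 0],
  gripper=[1, 1, 1, 1, 1, 1, 1, 1],
)

```text
clock: 3.2
eef_pos: [0.5341, -0.2394, 0.0468]
eef_rot: [-3.141, 0.002, -3.01]
ft_force: [-0.2, -0.5, 0.6]
grip_width: -0.005
gripper_force: 0.0
```

>>> carry_out(
  offset=[
    [2.5, 0.3, 0],
    [5, 0.7, 0],
    [7.5, 1, 0],
    [10, 1.3, 0],
    [12.5, 1.6, 0],
    [15, 2, 0],
    [17.5, 2.3, 0],
    [20, 2.6, 0],
  ],
  turn=[0, 0, 0, 0, 0, 0, 0, 0],
  gripper=[1, 1, 1, 1, 1, 1, 1, 1],
)

```text
clock: 4.2
eef_pos: [0.5526, -0.2368, 0.0455]
eef_rot: [3.142, -0.0, -3.011]
ft_force: [-2.3, -0.7, 0.3]
grip_width: 0.0
gripper_force: 1.6
```

>>> carry_out(
  offset=[
    [1.5, 0.2, 0],
    [3, 0.4, 0],
    [4.5, 0.6, 0],
    [6, 0.8, 0],
    [7.5, 1, 0],
    [9, 1.2, 0],
    [10.5, 1.4, 0],
    [12, 1.6, 0],
  ],
  turn=[0, 0, 0, 0, 0, 0, 0, 0],
  gripper=[1, 1, 1, 1, 1, 1, 1, 1],
)

```text
clock: 5.2
eef_pos: [0.5647, -0.2352, 0.0456]
eef_rot: [3.142, -0.0, -3.011]
ft_force: [-3.5, -0.2, 0.8]
grip_width: -0.003
gripper_force: 1.4
```

>>> carry_out(
  offset=[
    [1, 0.1, 0],
    [2, 0.3, 0],
    [3, 0.4, 0],
    [4, 0.5, 0],
    [5, 0.7, 0],
    [6, 0.8, 0],
    [6, 0.8, 0],
    [6, 0.8, 0],
  ],
  turn=[0, 0, 0, 0, 0, 0, 0, 0],
  gripper=[1, 1, 1, 1, 1, 1, 1, 1],
)

```text
clock: 6.2
eef_pos: [0.5708, -0.2344, 0.0456]
eef_rot: [-3.141, 0.0, -3.011]
ft_force: [-1.3, 0.7, 1.4]
grip_width: -0.001
gripper_force: 0.9
```

>>> carry_out(
  offset=[
    [0.7, 0.1, 0],
    [1.4, 0.2, 0],
    [2.1, 0.3, 0],
    [2.8, 0.4, 0],
    [3.5, 0.5, 0],
    [4, 0.5, 0],
    [4.5, 0.6, 0],
    [5, 0.7, 0],
  ],
  turn=[0, 0, 0, 0, 0, 0, 0, 0],
  gripper=[1, 1, 1, 1, 1, 1, 1, 1],
)

```text
clock: 7.2
eef_pos: [0.5757, -0.2337, 0.0456]
eef_rot: [-3.142, 0.0, -3.011]
ft_force: [-3.3, 0.3, 1.4]
grip_width: 0.001
gripper_force: 1.4
```

>>> carry_out(
  offset=[
    [0.5, 0.1, 0],
    [1, 0.1, 0],
    [1.5, 0.2, 0],
    [2, 0.3, 0],
    [2.5, 0.3, 0],
    [3, 0.4, 0],
    [3.5, 0.5, 0],
    [4, 0.5, 0],
  ],
  turn=[0, 0, 0, 0, 0, 0, 0, 0],
  gripper=[1, 1, 1, 1, 1, 1, 1, 1],
)

```text
clock: 8.2
eef_pos: [0.5784, -0.2334, 0.0454]
eef_rot: [3.141, -0.002, -3.011]
ft_force: [-10.1, 1.1, 5.8]
grip_width: -0.001
gripper_force: 4.8
```

>>> carry_out(
  offset=[
    [0.6, 0.1, 0],
    [1.2, 0.2, 0],
    [1.2, 0.2, 0],
    [-5, -0.7, 0],
    [-15, -2, 0],
    [-30, -4, 0],
    [-35, -4.6, 0],
    [-35, -4.6, 40],
  ],
  turn=[0, 0, 0, 0, 0, 0, 0, 0],
  gripper=[1, 1, 1, 1, 1, 1, 1, 1],
)

```text
clock: 9.2
eef_pos: [0.5422, -0.237, 0.0837]
eef_rot: [3.14, -0.005, -3.011]
ft_force: [2.2, -0.9, 0.3]
grip_width: -0.001
gripper_force: 0.0
```

>>> carry_out(
  offset=[
    [0, 0, 40],
    [0, 0, 70],
    [-2, 40, 70],
    [-5, 80, 70],
    [-7, 120, 70],
    [-7, 148, 70],
    [-7, 148, 70],
    [-7, 148, 70],
  ],
  turn=[0, 0, 0, 0, 0, 0, 0, 0],
  gripper=[1, 1, -0.08, -0.08, -0.08, -0.08, -0.08, -0.08],
)

```text
clock: 10.2
eef_pos: [0.5376, -0.0907, 0.1558]
eef_rot: [-3.141, 0.0, -3.011]
ft_force: [0.5, -0.5, 0.3]
grip_width: 0.541
gripper_force: 0.0
```

Run:
```python
from cell import arm
import cv2,numpy as np
i=cv2.resize(arm.grab_frame('wrist'),(560,420));j=arm.grab_frame('side')[185:320,250:430]
k=arm.grab_frame('top')[155:255,285:415]
a=cv2.resize(j,(400,300),interpolation=cv2.INTER_CUBIC);b=cv2.resize(k,(400,300),interpolation=cv2.INTER_CUBIC)
o=np.zeros((600,800,3),np.uint8);o[:300,:400]=a;o[:300,400:]=b;o[300:,:400]=cv2.resize(i,(400,300))
cv2.imwrite('pics/c2.png',o)
s=arm.sense();print(s['clock'],s['eef_pos'],s['eef_rot'],s['grip_width'])
```

```text
10.35 [ 0.5375052  -0.0911642   0.15565146] [-3.14120005e+00  7.23905308e-05 -3.01253553e+00] 0.5364109470357158
```

View pics/c2.png

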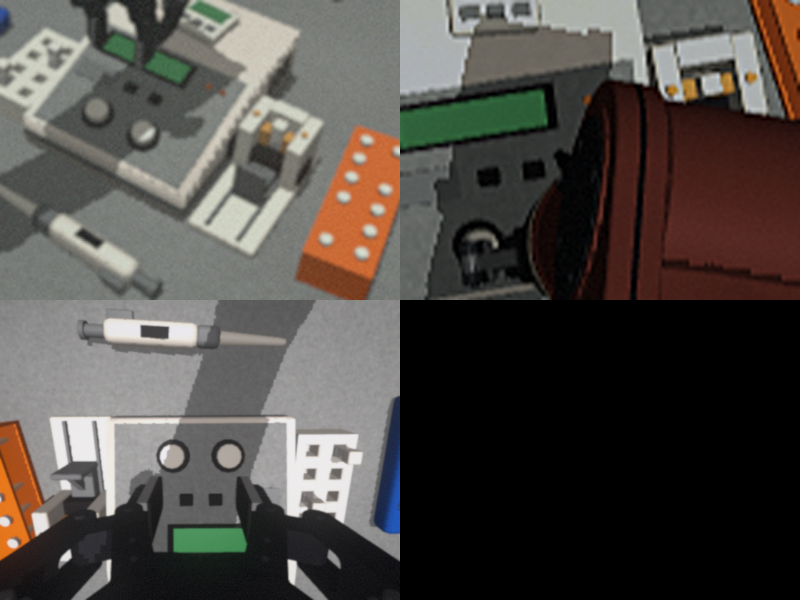

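The slide is home, with the cuvette between the contacts, and both fingertips sit symmetrically over the two caps. Descending.

>>> carry_out(
  offset=[
    [0, 1, -20],
    [0, 1, -40],
    [0, 1, -55],
    [0, 1, -62],
    [0, 1, -65],
    [0, 1, -66],
    [0, 1, -67],
    [0, 1, -68],
  ],
  turn=[0, 0, 0, 0, 0, 0, 0, 0],
  gripper=[-0.08, -0.08, -0.08, -0.08, -0.08, -0.08, -0.08, -0.08],
)

```text
clock: 11.35
eef_pos: [0.5378, -0.0888, 0.0879]
eef_rot: [-3.142, 0.001, -3.011]
ft_force: [-0.1, -0.0, -0.7]
grip_width: 0.537
gripper_force: 0.0
```

>>> carry_out(
  offset=[
    [0, 0, -1],
    [0, 0, -2],
    [0, 0, -3],
    [0, 0, -4],
    [0, 0, -5],
    [0, 0, -6],
    [0, 0, -7],
    [0, 0, -7],
  ],
  turn=[0, 0, 0, 0, 0, 0, 0, 0],
  gripper=[-0.08, -0.08, -0.08, -0.08, -0.08, -0.08, -0.08, -0.08],
)

```text
clock: 12.35
eef_pos: [0.5376, -0.0888, 0.0805]
eef_rot: [-3.142, -0.0, -3.011]
ft_force: [0.3, 0.0, 0.0]
grip_width: 0.545
gripper_force: 0.0
```

>>> carry_out(
  offset=[
    [0, 0, -1.5],
    [0, 0, -3],
    [0, 0, -4.5],
    [0, 0, -6],
    [0, 0, -7],
    [0, 0, -8],
    [0, 0, -9],
    [0, 0, -9],
  ],
  turn=[0, 0, 0, 0, 0, 0, 0, 0],
  gripper=[-0.08, -0.08, -0.08, -0.08, -0.08, -0.08, -0.08, -0.08],
)

```text
clock: 13.35
eef_pos: [0.5376, -0.0888, 0.0715]
eef_rot: [-3.142, -0.0, -3.011]
ft_force: [-0.4, 0.2, 0.5]
grip_width: 0.538
gripper_force: 0.0
```

Run:
```python
from cell import arm
import cv2,numpy as np
j=arm.grab_frame('side')[205:275,260:350];i=arm.grab_frame('wrist')
o=np.zeros((600,800,3),np.uint8)
o[:311,:400]=cv2.resize(j,(400,311),interpolation=cv2.INTER_CUBIC)
o[:300,400:]=cv2.resize(i,(400,300))
o[311:,:]=cv2.resize(i[200:345,150:552],(800,289),interpolation=cv2.INTER_CUBIC)
cv2.imwrite('pics/c3.png',o)
```

```text
(no output)
```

View pics/c3.png

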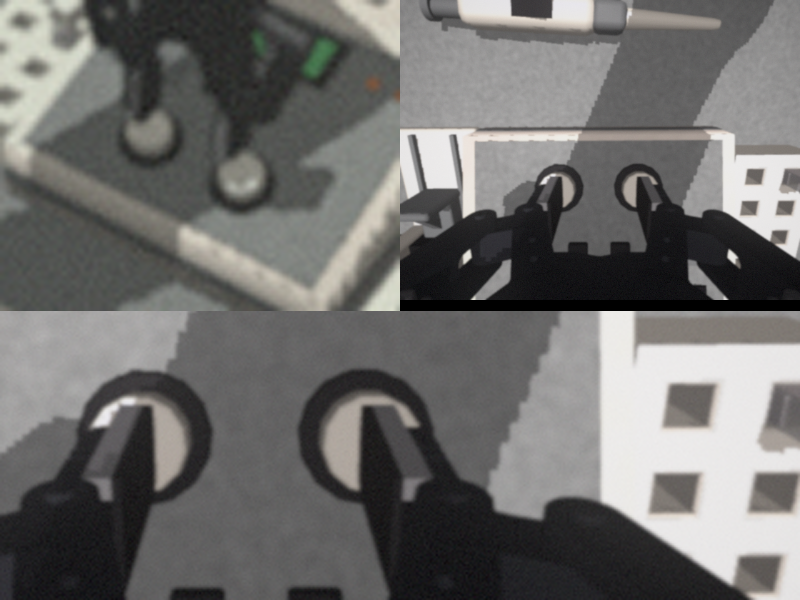

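The wrist view shows both fingertips over their caps, with tip edges at (152,405) and (362,405) against cap centres at (143,437) and (370,437). They are still above the caps, so I'll keep descending in small steps.

>>> carry_out(
  offset=[
    [0, 0, -0.8],
    [0, 0, -1.6],
    [0, 0, -2.4],
    [0, 0, -3.2],
    [0, 0, -4],
    [0, 0, -4.5],
    [0, 0, -5],
    [0, 0, -5],
  ],
  turn=[0, 0, 0, 0, 0, 0, 0, 0],
  gripper=[-0.08, -0.08, -0.08, -0.08, -0.08, -0.08, -0.08, -0.08],
)

```text
clock: 14.45
eef_pos: [0.5376, -0.0889, 0.0666]
eef_rot: [-3.142, -0.0, -3.011]
ft_force: [-0.6, 0.4, 0.0]
grip_width: 0.54
gripper_force: 0.0
```

>>> carry_out(
  offset=[
    [0, 0, -0.8],
    [0, 0, -1.6],
    [0, 0, -2.4],
    [0, 0, -3.2],
    [0, 0, -4],
    [0, 0, -4.5],
    [0, 0, -5],
    [0, 0, -5],
  ],
  turn=[0, 0, 0, 0, 0, 0, 0, 0],
  gripper=[-0.08, -0.08, -0.08, -0.08, -0.08, -0.08, -0.08, -0.08],
)

```text
clock: 15.45
eef_pos: [0.5376, -0.0889, 0.0616]
eef_rot: [-3.142, -0.0, -3.011]
ft_force: [-0.5, 0.4, -0.0]
grip_width: 0.541
gripper_force: 0.0
```

Run:
```python
from cell import arm
import cv2,numpy as np
j=arm.grab_frame('side')[220:265,270:340];i=arm.grab_frame('wrist')
o=np.zeros((600,800,3),np.uint8)
o[:300,:466]=cv2.resize(j,(466,300),interpolation=cv2.INTER_CUBIC)
o[300:,:]=cv2.resize(i[200:320,200:520],(800,300),interpolation=cv2.INTER_CUBIC)
cv2.imwrite('pics/c4.png',o)
```

```text
(no output)
```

View pics/c4.png

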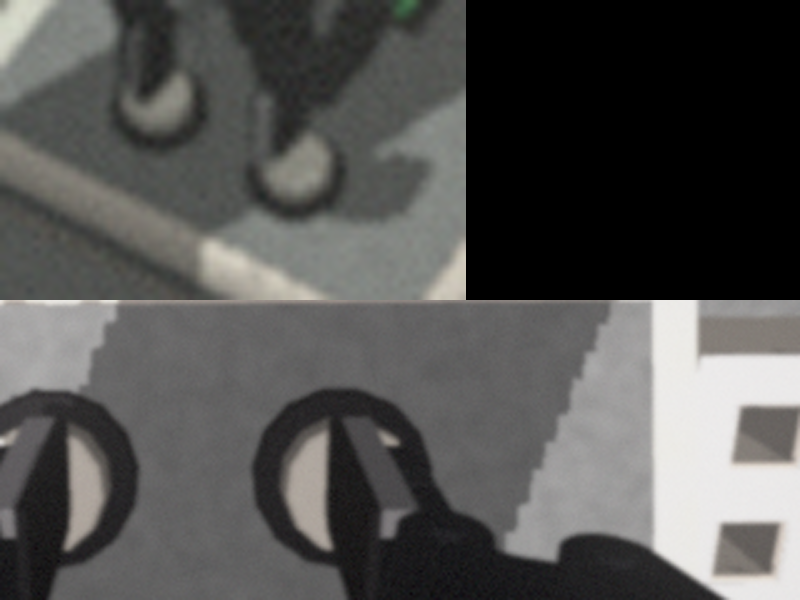

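Run:
```python
from cell import arm
from h import *
np.set_printoptions(precision=4,suppress=True)
s=arm.sense();c=arm.get_calibration('wrist')
R=Ro.from_euler('xyz',s['eef_rot']).as_matrix();p=np.array(s['eef_pos'])
for u,v in((332,246.8),(226.8,246.8)):
    e,d=ray(c,u,v);e=R.T@(e-p);d=R.T@d
    for X in(.008,.011):print(X,e+d*(X*np.sign(e[0])-e[0])/d[0])
print(e,plane(ray(c,336.8,271),.071),plane(ray(c,222,271),.071),p,s['ft_force'],s['clock'])
```

```text
0.008 [ 0.008   0.0252 -0.0096]
0.011 [ 0.011   0.024  -0.0171]
0.008 [ 0.008  -0.0234 -0.0097]
0.011 [ 0.011  -0.0221 -0.0172]
[ 0.0664  0.0005 -0.1559] [ 0.5382 -0.0605  0.071 ] [ 0.5454 -0.1142  0.071 ] [ 0.5376 -0.0889  0.0616] [-0.1439  0.0485  0.4651] 15.55
```

>>> carry_out(
  offset=[
    [0, 0, -0.8],
    [0, 0, -1.6],
    [0, 0, -2.4],
    [0, 0, -3.2],
    [0, 0, -4],
    [0, 0, -4.5],
    [0, 0, -5],
    [0, 0, -5],
  ],
  turn=[0, 0, 0, 0, 0, 0, 0, 0],
  gripper=[-0.08, -0.08, -0.08, -0.08, -0.08, -0.08, -0.08, -0.08],
)

```text
clock: 16.55
eef_pos: [0.5376, -0.0889, 0.0566]
eef_rot: [-3.142, -0.0, -3.011]
ft_force: [0.3, -0.1, 0.2]
grip_width: 0.543
gripper_force: 0.0
```

>>> carry_out(
  offset=[
    [0, 0, -0.8],
    [0, 0, -1.6],
    [0, 0, -2.4],
    [0, 0, -3.2],
    [0, 0, -4],
    [0, 0, -4.5],
    [0, 0, -5],
    [0, 0, -5],
  ],
  turn=[0, 0, 0, 0, 0, 0, 0, 0],
  gripper=[-0.08, -0.08, -0.08, -0.08, -0.08, -0.08, -0.08, -0.08],
)

```text
clock: 17.55
eef_pos: [0.5383, -0.0888, 0.0521]
eef_rot: [-3.141, 0.001, -3.011]
ft_force: [1.4, -0.1, 6.7]
grip_width: 0.543
gripper_force: 2.8
```

>>> carry_out(
  offset=[
    [0, 0, -1.5],
    [0, 0, -3],
    [0, 0, -4],
    [0, 0, -5],
    [0, 0, -5],
    [0, 0, -5],
    [0, 0, -5],
    [0, 0, -5],
  ],
  turn=[0, 0, 0, 0, 0, 0, 0, 0],
  gripper=[-0.08, -0.08, -0.08, -0.08, -0.08, -0.08, -0.08, -0.08],
)

```text
clock: 18.55
eef_pos: [0.5393, -0.0887, 0.0484]
eef_rot: [3.141, 0.003, -3.011]
ft_force: [-1.8, 1.6, 17.4]
grip_width: 0.539
gripper_force: 8.6
```

Run:
```python
from cell import arm
s=arm.sense();print(s['clock'],s['eef_pos'],s['eef_rot'],s['ft_force'],s['moment'],s['grip_width'])
```

```text
18.55 [ 0.5393026  -0.08868706  0.0483579 ] [ 3.14137164  0.00336184 -3.01059973] [-1.84708799  1.63099053 17.37167938] [ 0.46569747  0.28643279 -0.02254421] 0.5389202638454083
```

>>> carry_out(
  offset=[
    [0, 0, -1],
    [0, 0, -2],
    [0, 0, -2],
    [0, 0, -2],
    [0, 0, -2],
    [0, 0, -2],
    [0, 0, -2],
    [0, 0, -2],
  ],
  turn=[0, 0, 0, 0, 0, 0, 0, 0],
  gripper=[-0.08, -0.08, -0.08, -0.08, -0.08, -0.08, -0.08, -0.08],
)

```text
clock: 19.55
eef_pos: [0.5395, -0.0887, 0.0479]
eef_rot: [3.14, 0.004, -3.011]
ft_force: [-10.6, 2.9, 36.9]
grip_width: 0.543
gripper_force: 19.0
```

Run:
```python
from cell import arm
import cv2,numpy as np
s=arm.sense();print(s['clock'],s['eef_pos'],s['eef_rot'],s['ft_force'],s['moment'],s['grip_width'])
j=arm.grab_frame('side')[220:265,270:340];i=arm.grab_frame('wrist')
o=np.zeros((600,800,3),np.uint8)
o[:300,:466]=cv2.resize(j,(466,300),interpolation=cv2.INTER_CUBIC)
o[300:,:]=cv2.resize(i[200:320,160:480],(800,300),interpolation=cv2.INTER_CUBIC)
cv2.imwrite('pics/c5.png',o)
```

```text
19.55 [ 0.53947377 -0.08870073  0.04785948] [ 3.14044212  0.00386369 -3.01074278] [-10.57007671   2.90129652  36.94355778] [0.78389957 2.0292026  0.04569002] 0.5425415221922437
```

View pics/c5.png

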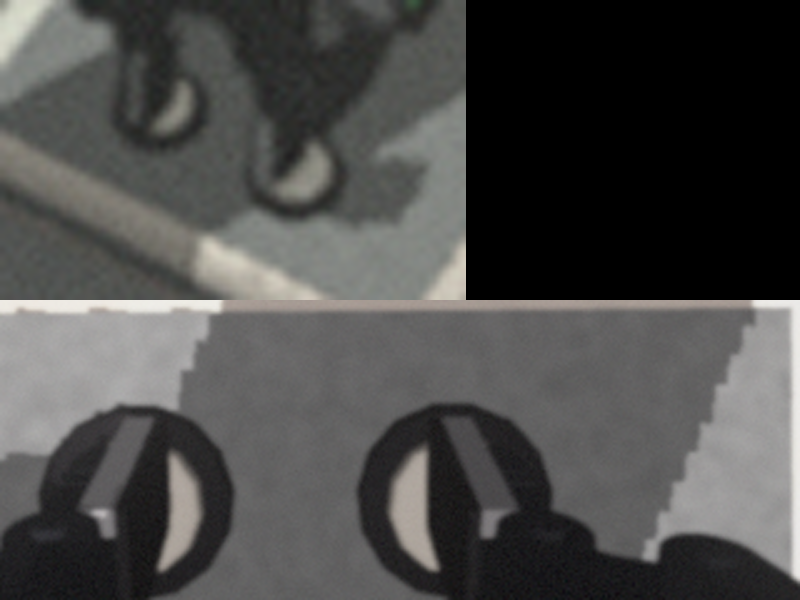

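Both caps are pressed evenly to their stops: the force rose to 37 N with almost no further travel. Holding.

>>> carry_out(
  offset=[
    [0, 0, 0],
    [0, 0, 0],
    [0, 0, 0],
    [0, 0, 0],
    [0, 0, 0],
    [0, 0, 0],
    [0, 0, 0],
    [0, 0, 0],
  ],
  turn=[0, 0, 0, 0, 0, 0, 0, 0],
  gripper=[-0.08, -0.08, -0.08, -0.08, -0.08, -0.08, -0.08, -0.08],
)

```text
clock: 20.65
eef_pos: [0.5395, -0.0887, 0.0479]
eef_rot: [3.14, 0.004, -3.011]
ft_force: [-10.3, 2.9, 36.7]
grip_width: 0.54
gripper_force: 19.0
```

>>> carry_out(
  offset=[
    [0, 0, 0],
    [0, 0, 0],
    [0, 0, 0],
    [0, 0, 0],
    [0, 0, 0],
    [0, 0, 0],
    [0, 0, 0],
    [0, 0, 0],
  ],
  turn=[0, 0, 0, 0, 0, 0, 0, 0],
  gripper=[-0.08, -0.08, -0.08, -0.08, -0.08, -0.08, -0.08, -0.08],
)

```text
clock: 21.65
eef_pos: [0.5395, -0.0887, 0.0479]
eef_rot: [3.14, 0.004, -3.011]
ft_force: [-10.0, 3.2, 37.3]
grip_width: 0.541
gripper_force: 19.0
```

>>> carry_out(
  offset=[
    [0, 0, 0],
    [0, 0, 0],
    [0, 0, 0],
    [0, 0, 0],
    [0, 0, 0],
    [0, 0, 0],
    [0, 0, 0],
    [0, 0, 0],
  ],
  turn=[0, 0, 0, 0, 0, 0, 0, 0],
  gripper=[-0.08, -0.08, -0.08, -0.08, -0.08, -0.08, -0.08, -0.08],
)

```text
clock: 22.65
eef_pos: [0.5395, -0.0887, 0.0479]
eef_rot: [3.14, 0.004, -3.011]
ft_force: [-10.2, 2.6, 36.5]
grip_width: 0.541
gripper_force: 19.0
```

>>> carry_out(
  offset=[
    [0, 0, 0],
    [0, 0, 0],
    [0, 0, 0],
    [0, 0, 0],
    [0, 0, 25],
    [0, 0, 65],
    [0, 0, 110],
    [0, 0, 150],
  ],
  turn=[0, 0, 0, 0, 0, 0, 0, 0],
  gripper=[-0.08, -0.08, -0.08, -0.08, -0.08, -0.08, -0.08, -0.08],
)

```text
clock: 23.65
eef_pos: [0.5373, -0.089, 0.1958]
eef_rot: [-3.141, -0.0, -3.011]
ft_force: [0.9, -0.4, -0.5]
grip_width: 0.536
gripper_force: 0.0
```

>>> carry_out(
  offset=[
    [0, 0, 0],
    [0, 0, 0],
    [0, 0, 0],
    [0, 0, 0],
    [0, 0, 0],
    [0, 0, 0],
    [0, 0, 0],
    [0, 0, 0],
  ],
  turn=[0, 0, 0, 0, 0, 0, 0, 0],
  gripper=[-0.08, -0.08, -0.08, -0.08, -0.08, -0.08, -0.08, -0.08],
)

```text
clock: 24.65
eef_pos: [0.5376, -0.0889, 0.1946]
eef_rot: [-3.142, 0.0, -3.011]
ft_force: [-0.2, 0.6, 0.0]
grip_width: 0.54
gripper_force: 0.0
```

Run:
```python
from cell import arm
import cv2
s=arm.sense();print(s['clock'],s['eef_pos'],s['ft_force'])
j=arm.grab_frame('side')[185:320,250:430]
cv2.imwrite('pics/c6.png',cv2.resize(j,(800,600),interpolation=cv2.INTER_CUBIC))
```

```text
24.65 [ 0.53763261 -0.08886456  0.19463143] [-0.22006644  0.56396974  0.03786829]
```

View pics/c6.png

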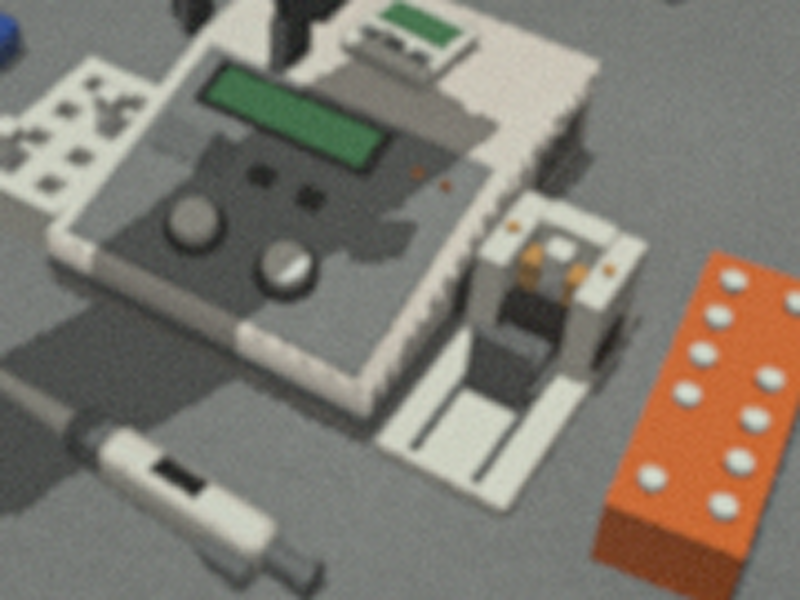

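The buttons are up again at (195,222) and (287,265), the slide is home with the plate at (510,365), and the loose things in view haven't moved. Handing in.

```bash
python3 -c "
from cell import arm
print(arm.hand_in())"
```

```text
the job is handed in; nothing more can be done
None
```

The job is handed in: I pushed the slide home against its stop, then pressed both pulse buttons down together, held them for over three seconds and let them come up, finishing at about 25 s with the arm clear; the hand-in gave no verdict.

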